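Slide the orange scraper into its dock

ROBOT

A 6-joint arm with a two-finger parallel gripper is mounted at the origin on a cart in front of the work surface, level with it; the furniture and walls round the work are solid. World frame = base frame: x ahead of the robot, y to its left, z up, the work surface at z = 0. Lengths are in m, angles in degrees, forces in N, time in s.
With the tool pointing down it reaches from about 0.4 to 0.825 m from the base axis. Payload 7 kg.
Tool frame: the origin (TCP) lies on the front face of the gripper's body, between the roots of the fingers; the fingertips stand 66 mm ahead of it and the grasp point (between the pads) lies 47 mm ahead of it; z points along the fingers, y is the line along which they close (so a half turn about z gives the same grasp; the last joint's range is limited). The gripper opens to 88 mm and grips with 3 to 60 N. Pads are 19 mm wide; open, the fingers measure 130 mm over their backs; the gripper's body (78 mm by 193 mm) begins 47 mm behind the grasp point.
Start: joints at [84.574, 20.546, 0.682, 0, -70.136, -16.507], TCP at [0.252, 0.626, 0.292] pointing down, gripper open.
Joint ranges: [-176.03, 176.03], [-82.01, 121.73], [-58.28, 71.71], [-173.87, 95.51], [-174.79, -0.11], [-173.66, 173.66]. Speed limits (degrees/s): [136.94, 136.94, 172.46, 180, 180, 180].

INTERFACE

Orientations are given as [roll, pitch, yaw] about the fixed x, y, z axes, in that order (R = Rz(yaw) Ry(pitch) Rx(roll)).
In Python, from plant import ctrl gives the robot as it stands.
- The arm moves only by the tool send_rows, never from a script. Its argument "deltas" is a list of rows, each a list of 2 entries, a list of its own where there are three numbers: the shift along the tool's x, y, z each as a share of 800 mm, from -1 to 1, then the turn about the tool's z as a share of 90 degrees, from -1 to 1. A call has exactly 5 rows; each row is the pose to reach, as a shift and turn from the pose commanded when the call began, along the tool's axes at that moment; what a row does not reach only later rows make up. A row lasts 1/12 s, in which the tool goes at most 41.7 mm and 7.16 degrees, less where a joint would pass 70% of its speed; a pose out of reach is approached as far as the arm can. A call with a number of a shift or a turn outside -1 to 1 is refused whole. A call with a gripper value outside its range is refused whole. "gripper" is the opening, from 0 (shut) to 1 (fully open), set as the call begins (left out, the last holds). The fingers move at their own pace and stop on an object; the grip force is fixed at half the most. Time passes only in rows, so rows that repeat a pose let the fingers close, or fill a call up. It gives the time, the measured TCP pose, the force, the opening and the grip force at its end, in the units of the state.
- ctrl.get_obs(): the state, without advancing time (a new reading comes with each control period).
- ctrl.snapshot(name): name is "scene" or "top"; returns a dict with "color" (420x560x3 uint8, red, green, blue), "vertical_fov" (degrees; the focal length in pixels is half the picture's height over the tangent of half this angle, whatever the lens; pixels are square), "cx", "cy" (the principal point, pixels), "rvec" (rotation vector, rad) and "tvec" (3), from world to camera coordinates, as OpenCV has them. Camera axes: x right, y down, z forward; pixel columns grow to the right and rows downward; lengths in m; the calibration is good to about 2 mm. A picture is of the moment at which its call begins. There is no depth.
- ctrl.close_job(): hands the job in; it is judged then, once.
Trained networks look in a picture, given as the dict that the camera call returned (one of the last four; its "shot" number tells which), for a name from the list of things; names that differ only in an ending like _2 or _b are one class to them, and where a whole thing is asked for, a point or a joint stands for the part that bears it (a point fixed in the world has none). Each returns a list of dicts, best first, with "conf" (0 to 1); they miss things now and then, are a little off and sometimes report something else, mostly with a low value. They report only what shows in the picture. A call takes as long as a camera call.
- ctrl.boxes_of(picture, thing): "xy" ([column, row] as shares, 0 to 1, of the picture: columns of its width, rows of its height, amid what is visible of it).
- ctrl.cut_out(picture, thing): "pixels" (420x560 bool, what is visible of it) and "xy" ([column, row] as shares, 0 to 1, of the picture: columns of its width, rows of its height, amid what is visible of it).
The state is a dict: "clock": time; "joint_pos": joint angles; "qvel": joint speeds; "tau": joint torques, N m; "tool_pos": TCP position; "orientation": TCP orientation; "force": force on the tool from outside, world axes, zero at the start; "moment": the same for the moment, N m; "opening": finger opening in m; "gripper_force": force on a finger pad.
Only numpy, scipy, OpenCV 4.12 (cv2) and the standard library are available. Lean on these libraries where they do the work, as an engineer would, in place of code of your own. Each camera call takes 0.05 s, during which the arm holds its last target. There are 200 camera calls.

TASK

Put the orange-handled scraper away: slide its flat steel blade, front edge first, fully home into the slot of the grey dock with the orange stripe, so that it lies flat and in line with the slot with the front of its handle up against the dock, and let go of it there. Leave the blue-handled scraper where it lies.

Things in the scene. Friction and masses are not known exactly. Their poses are not given: they have to be found in the camera images.
- orange_scraper: Loose flat scraper, orange block handle, steel blade; 195 mm long, 0.1 to 0.2 kg, lying on the table. Origin: underside of the handle at its middle; x along the tool to the blade, z up. Handle x -60 to +60 mm, 30 mm wide (y), 32 mm high; grip it across its flat sides, best near x = +20 mm, where it balances. Dark neck to x = 83, then blade to x = 135 mm, 60 mm wide, 3 mm thick.
- orange_scraper_edge (a point): Middle of the front edge of the orange scraper's blade, at (135, 0, 16) mm in the scraper's frame, same axes. Blade and neck are level, 16 mm above the handle's underside; the thickest part before the handle is 10 mm, the widest 60 mm.
- blue_scraper: A scraper of just the same shape, size and frame, but with a blue handle, lying loose on the table; not to be moved.
- dock: Grey plastic block fixed on the table, 95 mm deep (x), 120 mm wide (y), 38 mm high, orange stripe across its top near the mouth; a screw ear on each side, 5 mm high, out to 83 mm from the middle. Origin: centre of its underside; x points straight into the slot, z up. The front face with the slot is at x = -47.5 mm.
- dock_mouth (a point): Centre of the slot's mouth, 16 mm above the table; axes as the dock's. Slot closed above and at the sides: 88 mm wide, 22 mm high (5 to 27 mm above the table), 85 mm deep. A scraper lying flat on the table has its blade at the slot's mid height; the handle is too high to enter and stops against the front face with the blade 75 mm in.

How it is judged:
By the outcome, as a careful person would: the job done as asked, in the order asked, and still so for the second after the job is handed in, with the robot touching nothing.
It also fails if it takes over 38 s, if anything falls off the work surface, if the arm or the gripper's body presses on something with over 40 N, if the wrist force passes 120 N, or if a joint passes its speed limit or range.

## Working session

There is one attempt and no reset: what is moved stays moved. The work goes in short steps, Python scripts to look and compute and a tool call to move; the robot and the scene stay as the last step left them, time stands still between calls to the robot, and variables do not carry over. Pictures are saved under pics/ and viewed, at most 10 in all, crops included, and the job is handed in when it is done.

Besides the shell and the picture viewer there is one more tool, called after "Request:" as name(argument=value, ...), one argument or row to a line, values as JSON. send_rows: Moves the arm, as the interface text tells. Shift numbers are shares of 800 mm and turn numbers shares of 90 degrees, none past 1 either way. Its arguments: {"type":"object","properties":{"deltas":{"type":"array","items":{"type":"array"}},"gripper":{"type":"number"}},"required":["deltas"]}

```bash
mkdir -p pics; cat > h.py <<'E'
import numpy as np, cv2
from plant import ctrl
def cam(p):
    H,W=p["color"].shape[:2]; f=H/2/np.tan(np.radians(p["vertical_fov"])/2)
    K=np.array([[f,0,p["cx"]],[0,f,p["cy"]],[0,0,1.]])
    R=cv2.Rodrigues(np.array(p["rvec"],float))[0]; t=np.array(p["tvec"],float).reshape(3)
    return K,R,t
def back(p,uv,z):
    K,R,t=cam(p); uv=np.atleast_2d(np.array(uv,float))
    d=(np.linalg.inv(K)@np.c_[uv,np.ones(len(uv))].T).T@R; c=-R.T@t
    return c+d*((z-c[2])/d[:,2])[:,None]
def proj(p,X):
    K,R,t=cam(p); return cv2.projectPoints(np.array(X,float).reshape(-1,3),np.array(p["rvec"],float),t,K,None)[0][:,0]
E
python3 - <<'E'
from h import *
o=ctrl.get_obs(); print({k:np.round(v,3) for k,v in o.items()})
for n in("top","scene"):
    p=ctrl.snapshot(n); cv2.imwrite(f"pics/{n}0.png",p["color"][:,:,::-1])
    K,R,t=cam(p); print(n,np.round(-R.T@t,3),K[0,0],p["cx"],p["cy"])
    for th in("orange_scraper","blue_scraper","dock","dock_mouth","orange_scraper_edge"):
        for d in ctrl.boxes_of(p,th)[:3]:
            uv=np.array(d["xy"])*[560,420]; print(th,round(d["conf"],2),uv.round(1),back(p,uv,0.02).round(3))
E
```

```text
{'clock': np.float64(0.0), 'joint_pos': array([ 8.4573e+01,  2.0591e+01,  6.3500e-01, -1.9000e-02, -7.0136e+01,
       -1.6507e+01]), 'qvel': array([ 0.135, -0.046, -0.084, -0.072, -0.079,  0.011]), 'tau': array([-0.0000e+00, -5.8271e+01,  2.9307e+01,  6.9980e+00,  7.0000e-03,
       -0.0000e+00]), 'tool_pos': array([0.252, 0.626, 0.291]), 'orientation': array([ 1.79907e+02, -9.00000e-03, -2.19400e+01]), 'force': array([0.404, 0.211, 0.289]), 'moment': array([-0.021,  0.051, -0.012]), 'gripper_force': np.float64(0.0), 'opening': np.float64(0.088)}
top [0.389 0.029 1.001] 397.1512406391151 283.9998718179532 206.67957743006036
orange_scraper 0.81 [392.7 203.8] [[ 0.54  -0.256  0.02 ]]
blue_scraper 0.87 [301.5 197. ] [[ 0.563 -0.028  0.02 ]]
blue_scraper 0.31 [177.  176.7] [[0.624 0.284 0.02 ]]
dock 0.64 [175.3 179.2] [[0.617 0.289 0.02 ]]
dock_mouth 0.89 [177.5 179.9] [[0.615 0.283 0.02 ]]
orange_scraper_edge 0.96 [390.4 203.3] [[ 0.541 -0.25   0.02 ]]
scene [0.15  0.535 0.641] 390.0267404159245 281.97302080840774 211.51805220648768
orange_scraper 0.66 [354.7 166.1] [[ 0.52  -0.258  0.02 ]]
blue_scraper 0.72 [293.1 209. ] [[ 0.55 -0.02  0.02]]
blue_scraper 0.25 [354.  168.7] [[ 0.515 -0.247  0.02 ]]
dock 0.95 [172.9 279.7] [[0.615 0.292 0.02 ]]
dock_mouth 0.87 [170.2 281.3] [[0.616 0.298 0.02 ]]
orange_scraper_edge 0.67 [355.3 167. ] [[ 0.517 -0.256  0.02 ]]
```

View pics/top0.png

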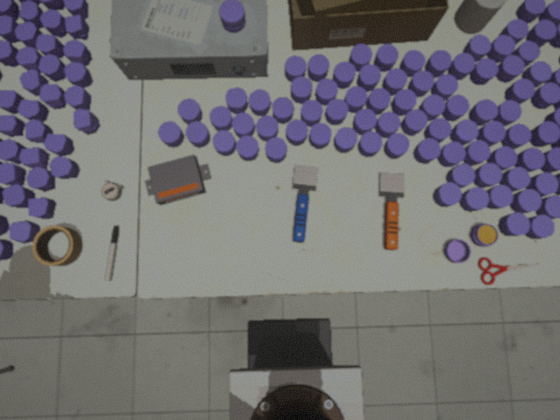

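View pics/scene0.png

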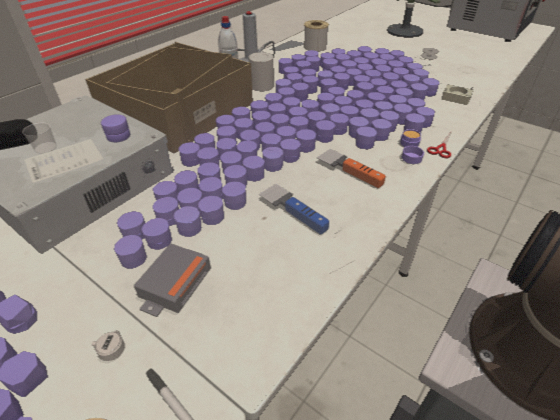

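The top view shows the orange scraper at about (392,210) with its blade pointing up, the blue one at (302,203), and the dock at (177,180). The dock's striped mouth side faces the robot and is turned roughly 17°. Next I'll fit silhouettes to get the poses.

```bash
cat >> h.py <<'E'
from scipy.optimize import minimize
def box(x0,x1,y,z0,z1): return np.array([[a,s*y,c] for a in(x0,x1) for s in(-1,1) for c in(z0,z1)])
DOCK=[box(-.0475,.0475,.06,0,.038),box(-.012,.012,.083,0,.005)]
SCR=[box(-.06,.06,.015,0,.032),box(.06,.083,.010,.011,.021),box(.083,.135,.03,.0145,.0175)]
def place(B,q,z=0):
    c,s=np.cos(q[2]),np.sin(q[2]); return B@np.array([[c,s,0],[-s,c,0],[0,0,1]])+[q[0],q[1],z]
def sil(p,parts,q,S=4,z=0):
    m=np.zeros((420*S,560*S),np.uint8)
    for B in parts:
        h=cv2.convexHull(((proj(p,place(B,q,z))+.5)*S-.5).astype(np.float32))
        cv2.fillConvexPoly(m,np.round(h*16).astype(np.int32),1,shift=4)
    return cv2.resize(m.astype(np.float32),(560,420),interpolation=cv2.INTER_AREA)
def fit(pm,parts,q0,z=0):
    def c(v):
        q=[v[0]/100,v[1]/100,v[2]/10]; e=0
        for p,m in pm: e+=np.abs(sil(p,parts,q,z=z)-m).sum()/m.sum()
        return e
    v0=np.array([q0[0]*100,q0[1]*100,q0[2]*10])
    for st in(1.5,.4):
        r=minimize(c,v0,method="Nelder-Mead",options=dict(initial_simplex=np.vstack([v0]+[v0+st*np.eye(3)[i] for i in range(3)]),xatol=.005,fatol=1e-4)); v0=r.x
    return np.array([v0[0]/100,v0[1]/100,v0[2]/10]),r.fun
def mask(p,th,near):
    L=[d for d in ctrl.cut_out(p,th)]
    u=proj(p,[near])[0]; L=[d for d in L if np.linalg.norm(np.array(d["xy"])*[560,420]-u)<40]
    return L[0]["pixels"].astype(np.float32) if L else None
E
python3 - <<'E'
from h import *
P=[ctrl.snapshot(n) for n in("top","scene")]
for th,parts,q0 in(("dock",DOCK,(.615,.29,.3)),("orange_scraper",SCR,(.49,-.255,0)),("blue_scraper",SCR,(.5,-.03,0))):
    M=[(p,mask(p,th,(q0[0]+(.03 if parts is SCR else 0),q0[1],.02))) for p in P]
    print(th,[None if m is None else m.sum() for _,m in M])
    M=[x for x in M if x[1] is not None]
    for S in([M]+[[x] for x in M]):
        q,e=fit(S,parts,q0); print(np.round(q[:2],4),round(np.degrees(q[2]),2),round(e,3))
    if 1:
        im=P[0]["color"][:,:,::-1].copy() if th=="dock" else im
        q,e=fit(M,parts,q0)
        if th=="dock": big=cv2.resize(im,None,fx=4,fy=4,interpolation=cv2.INTER_CUBIC); bs=cv2.resize(P[1]["color"][:,:,::-1],None,fx=4,fy=4,interpolation=cv2.INTER_CUBIC)
        for B in parts:
            for b_,p in((big,P[0]),(bs,P[1])):
                h=cv2.convexHull((proj(p,place(B,q))*4).astype(np.float32)); cv2.polylines(b_,[h.astype(int)],True,(0,255,0),1)
a=big[560:860,540:960]; b=bs[950:1300,500:880]; c=big[640:1020,1120:1660]
cv=np.zeros((600,800,3),np.uint8)
for im,(y,x),s in((a,(0,0),.95),(b,(0,400),.85),(big[640:1020,1440:1680],(300,0),.78),(bs[560:760,1250:1560],(310,400),1)):
    im=cv2.resize(im,None,fx=s,fy=s); hh=min(im.shape[0],600-y); ww=min(im.shape[1],800-x); cv[y:y+hh,x:x+ww]=im[:hh,:ww]
cv2.imwrite("pics/fit.png",cv)
E
```

```text
dock [np.float32(2247.0), np.float32(3393.0)]
[0.6195 0.2862] 13.08 0.182
[0.6171 0.2869] 14.36 0.069
[0.6231 0.2849] 14.65 0.052
orange_scraper [np.float32(1336.0), None]
[ 0.4853 -0.2476] -4.53 0.116
[ 0.4853 -0.2476] -4.53 0.116
blue_scraper [np.float32(1278.0), np.float32(1271.0)]
[ 0.512  -0.0224] -8.57 0.306
[ 0.5106 -0.0214] -7.98 0.121
[ 0.5183 -0.0249] -8.93 0.104
```

View pics/fit.png

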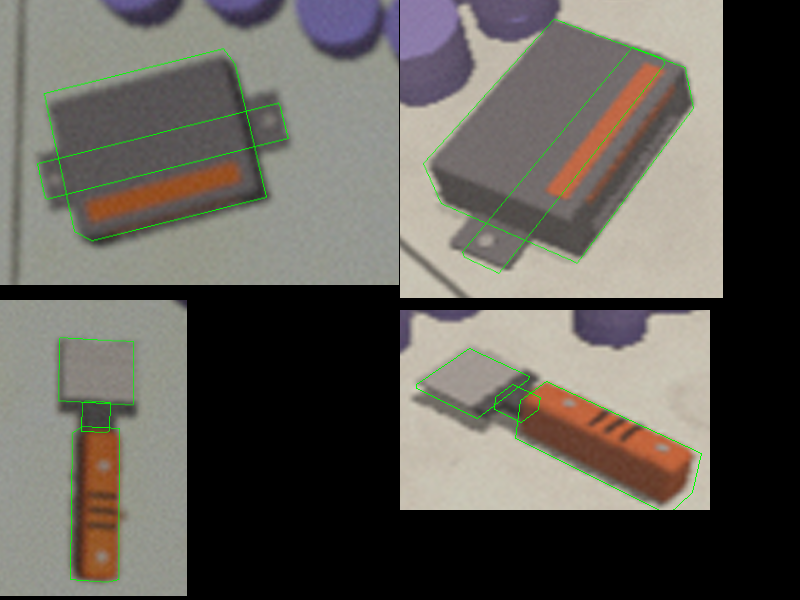

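```bash
cat >> h.py <<'E'
def orange(p,near,zt,r=45):
    hsv=cv2.cvtColor(p["color"],cv2.COLOR_RGB2HSV); m=((hsv[...,0]<16)&(hsv[...,1]>130)&(hsv[...,2]>110))
    u=proj(p,[near])[0]; v,x=np.nonzero(m); k=np.hypot(x-u[0],v-u[1])<r
    X=back(p,np.c_[x,v][k],zt)[:,:2]
    (c,s,a)=cv2.minAreaRect((X*1000).astype(np.float32)); c0=X.mean(0); w,V=np.linalg.eigh(np.cov((X-c0).T)); d=V[:,1]
    return len(X),c0.round(4),np.array(c).round(1),np.array(s).round(1),round(a,2),round(np.degrees(np.arctan2(d[1],d[0])),2)
def go(x,y,z,yaw):
    o=ctrl.get_obs(); a=np.radians(o["orientation"]); R=cv2.Rodrigues(np.array([0,0,a[2]]))[0]@cv2.Rodrigues(np.array([0,a[1],0]))[0]@cv2.Rodrigues(np.array([a[0],0,0]))[0]
    d=R.T@(np.array([x,y,z])-o["tool_pos"])/.8; t=-(yaw-o["orientation"][2])/90
    print("shift",d.round(4),"turn",round(t,4),"t",o["clock"])
E
python3 - <<'E'
from h import *
for n in("top","scene"):
    p=ctrl.snapshot(n)
    print(n,"stripe",orange(p,(.59,.28,.038),.038)); print("handle",orange(p,(.485,-.25,.032),.032))
    m=mask(p,"dock",(.617,.287,.02)); 
    if m is not None:
        m=cv2.morphologyEx(m,cv2.MORPH_OPEN,np.ones((19,19),np.uint8)); q,e=fit([(p,m)],DOCK[:1],(.617,.287,.27)); print(q.round(4),np.degrees(q[2]),e)
go(.45,.2,.25,-10); go(.505,-.249,.2,-4.5)
E
```

```text
top stripe (216, array([0.5854, 0.2785]), array([585.6, 278. ]), array([13.5, 99.3]), 14.47, np.float64(104.31))
handle (421, array([ 0.4855, -0.2469]), array([ 485.5, -247. ]), array([ 24.8, 114.6]), 85.87, np.float64(174.71))
[0.6169 0.2878 0.2228] 12.76502517589749 0.09811151027679443
scene stripe (279, array([0.5904, 0.278 ]), array([585.7, 274.4]), array([25. , 99.7]), 15.42, np.float64(104.56))
handle (320, array([ 0.4816, -0.2431]), array([ 481.2, -244.7]), array([ 45.3, 131.7]), 75.71, np.float64(170.86))
[0.6218 0.2854 0.2626] 15.044622979840408 0.11158536374568939
shift [0.4284 0.4017 0.0527] turn -0.1326 t 1.2
shift [0.7018 0.8966 0.1152] turn -0.1937 t 1.2
```

Request:
send_rows(
  deltas=[
    [[0.428,0.402,0.05],-0.13],
    [[0.428,0.402,0.05],-0.13],
    [[0.428,0.402,0.05],-0.13],
    [[0.428,0.402,0.05],-0.13],
    [[0.428,0.402,0.05],-0.13],
  ],
  gripper=1,
)

```text
clock: 1.62
tool_pos: [0.3398, 0.436, 0.2745]
orientation: [-180.0, -0.0, -10.2]
force: [2.0, -0.1, -0.4]
opening: 0.0874
gripper_force: 0.0
```

```bash
python3 -c "
from h import *
o=ctrl.get_obs();print(o['tool_pos'],o['orientation'],o['qvel'])
go(.505,-.249,.2,-4.5)"
```

```text
[0.33979599 0.43597957 0.27445089] [-1.79980638e+02 -8.87096439e-03 -1.01988853e+01] [-35.77976319 -21.0205156  -31.95756738   0.28519723  11.48677084
  35.42857785]
shift [0.3548 0.8062 0.0928] turn -0.0633 t 1.6167
```

Request:
send_rows(
  deltas=[
    [[0.355,0.806,0.09],-0.06],
    [[0.355,0.806,0.09],-0.06],
    [[0.355,0.806,0.09],-0.06],
    [[0.355,0.806,0.09],-0.06],
    [[0.355,0.806,0.09],-0.06],
  ],
)

```text
clock: 2.03
tool_pos: [0.3879, 0.2344, 0.2535]
orientation: [-180.0, -0.0, -4.8]
force: [1.3, 0.2, 0.3]
opening: 0.0877
gripper_force: 0.0
```

```bash
python3 -c "
from h import *
o=ctrl.get_obs();print(o['tool_pos'],o['orientation'],o['qvel'])
go(.505,-.249,.2,-4.5)"
```

```text
[0.38791663 0.23435908 0.25349471] [-1.79950211e+02 -3.41021934e-02 -4.80309451e+00] [-48.7095124  -14.35598226 -22.05611915   0.16159093   7.86271822
  48.51887838]
shift [0.1964 0.5899 0.0665] turn -0.0034 t 2.0333
```

Request:
send_rows(
  deltas=[
    [[0.196,0.59,0.066],0],
    [[0.196,0.59,0.066],0],
    [[0.196,0.59,0.066],0],
    [[0.196,0.59,0.066],0],
    [[0.196,0.59,0.066],0],
  ],
)

```text
clock: 2.45
tool_pos: [0.4365, 0.033, 0.2317]
orientation: [-180.0, -0.1, -4.8]
force: [1.3, 0.6, 0.3]
opening: 0.0878
gripper_force: 0.0
```

```bash
python3 -c "
from h import *
go(.505,-.249,.16,-4.5)"
```

```text
shift [0.1147 0.3442 0.0895] turn -0.0033 t 2.45
```

Request:
send_rows(
  deltas=[
    [[0.115,0.344,0.09],-0.003],
    [[0.115,0.344,0.09],-0.003],
    [[0.115,0.344,0.09],-0.003],
    [[0.115,0.344,0.09],-0.003],
    [[0.115,0.344,0.09],-0.003],
  ],
)

```text
clock: 2.87
tool_pos: [0.4844, -0.1638, 0.181]
orientation: [-180.0, -0.1, -4.6]
force: [1.6, 0.9, -0.7]
opening: 0.0874
gripper_force: 0.0
```

```bash
python3 -c "
from h import *
go(.505,-.249,.12,-4.5)"
```

```text
shift [0.034  0.1042 0.0763] turn -0.0006 t 2.8667
```

Request:
send_rows(
  deltas=[
    [[0.034,0.104,0.076],0],
    [[0.034,0.104,0.076],0],
    [[0.034,0.104,0.076],0],
    [[0.034,0.104,0.076],0],
    [[0.034,0.104,0.076],0],
  ],
)

```text
clock: 3.28
tool_pos: [0.504, -0.2478, 0.1191]
orientation: [-180.0, 0.1, -4.7]
force: [1.0, 1.9, -0.4]
opening: 0.0876
gripper_force: 0.0
```

```bash
python3 - <<'E'
from h import *
p=ctrl.snapshot("scene"); q=ctrl.snapshot("top")
o=ctrl.get_obs(); print(o["tool_pos"],o["orientation"])
def c(p,X,n):
    u=proj(p,[X])[0].astype(int); a=max(u[1]-60,0); b=max(u[0]-65,0); return cv2.resize(p["color"][a:a+120,b:b+130,::-1],(400,370))
cv2.imwrite("pics/near.png",np.hstack([c(p,(.5,-.25,.04),0),c(q,(.5,-.25,.04),0)]))
go(.505,-.249,.071,-4.5)
E
```

```text
[ 0.5047789  -0.24649542  0.12077809] [ 1.79993325e+02 -2.23654601e-02 -4.56174446e+00]
shift [0.0005 0.0031 0.0622] turn -0.0007 t 3.3833
```

View pics/near.png

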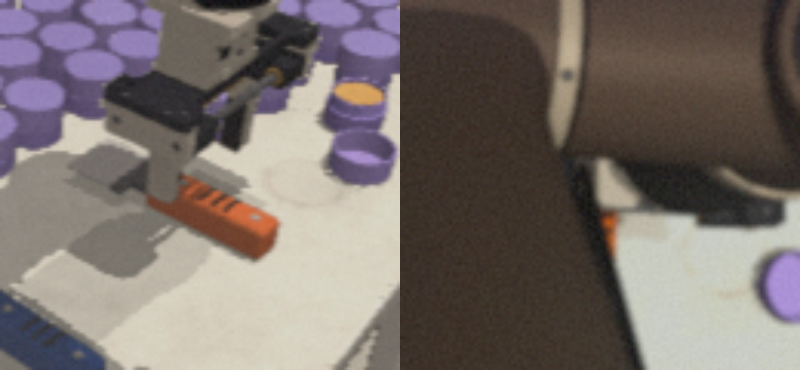

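The scene view shows the open fingers above and straddling the front half of the orange handle, in crop pixels around (165,180). I'll lower and close.

Request:
send_rows(
  deltas=[
    [[0,0.002,0.03],0],
    [[0,0.002,0.045],0],
    [[0,0.002,0.058],0],
    [[0,0.002,0.059],0],
    [[0,0.002,0.059],0],
  ],
)

```text
clock: 3.8
tool_pos: [0.5048, -0.2476, 0.0736]
orientation: [180.0, -0.0, -4.5]
force: [0.5, -0.0, 0.4]
opening: 0.0877
gripper_force: 0.0
```

Request:
send_rows(
  deltas=[
    [[0,0,0],0],
    [[0,0,0],0],
    [[0,0,0],0],
    [[0,0,0],0],
    [[0,0,0],0],
  ],
  gripper=0,
)

```text
clock: 4.22
tool_pos: [0.5047, -0.2484, 0.0735]
orientation: [180.0, -0.0, -4.6]
force: [0.2, 0.4, -0.5]
opening: 0.0598
gripper_force: 0.0
```

Request:
send_rows(
  deltas=[
    [[0,0,0],0],
    [[0,0,0],0],
    [[0,0,0],0],
    [[0,0,0],0],
    [[0,0,0],0],
  ],
)

```text
clock: 4.63
tool_pos: [0.5046, -0.2484, 0.0731]
orientation: [180.0, 0.0, -4.6]
force: [-0.4, -0.1, 0.2]
opening: 0.0298
gripper_force: 30.0
```

Request:
send_rows(
  deltas=[
    [[0,0,-0.02],0],
    [[0,0,-0.06],0],
    [[0,0,-0.1],0],
    [[0,0,-0.13],0],
    [[0,0,-0.13],0],
  ],
)

```text
clock: 5.05
tool_pos: [0.5069, -0.2489, 0.1824]
orientation: [179.9, -0.5, -4.5]
force: [0.8, 0.3, -1.1]
opening: 0.0298
gripper_force: 30.0
```

```bash
python3 - <<'E'
from h import *
# dock axis
yw=np.radians(14.4); ax=np.array([np.cos(yw),np.sin(yw)]); D=np.array([.619,.286])
G=.0193 # grasp x in scraper
fin=D+ax*(-.0475-.06+G); pre=D+ax*(-.0475-.135-.035+G)
print("final tcp",fin,"pre",pre,np.hypot(*pre))
go(pre[0],pre[1],.174,14.4); go(pre[0]+.06,.05,.174,5)
E
```

```text
final tcp [0.53357097 0.26406555] pre [0.42702682 0.23670966] 0.48824519253851906
shift [-0.1474 -0.5973  0.0084] turn -0.2101 t 5.05
shift [-0.0543 -0.3706  0.0095] turn -0.1057 t 5.05
```

Request:
send_rows(
  deltas=[
    [[-0.01,-0.04,0],-0.02],
    [[-0.02,-0.09,0],-0.04],
    [[-0.035,-0.14,0],-0.07],
    [[-0.047,-0.19,0],-0.09],
    [[-0.06,-0.24,0],-0.11],
  ],
)

```text
clock: 5.47
tool_pos: [0.4709, -0.0517, 0.1766]
orientation: [-180.0, 0.0, 5.4]
force: [1.2, 0.5, -1.6]
opening: 0.03
gripper_force: 30.0
```

```bash
python3 -c "
from h import *
go(.427,.2367,.174,14.4)"
```

```text
shift [-0.0208 -0.3641  0.0033] turn -0.1002 t 5.4667
```

Request:
send_rows(
  deltas=[
    [[-0.003,-0.05,0],-0.02],
    [[-0.006,-0.1,0],-0.04],
    [[-0.009,-0.15,0],-0.06],
    [[-0.012,-0.2,0],-0.08],
    [[-0.015,-0.25,0],-0.1],
  ],
)

```text
clock: 5.88
tool_pos: [0.4403, 0.1466, 0.1769]
orientation: [-180.0, 0.0, 14.4]
force: [0.8, 0.0, -2.7]
opening: 0.0299
gripper_force: 30.0
```

```bash
python3 -c "
from h import *
go(.427,.2367,.15,14.4)"
```

```text
shift [ 0.012  -0.1132  0.0336] turn 0.0003 t 5.8833
```

Request:
send_rows(
  deltas=[
    [[0.006,-0.05,0.015],0],
    [[0.01,-0.09,0.03],0],
    [[0.012,-0.113,0.034],0],
    [[0.012,-0.113,0.034],0],
    [[0.012,-0.113,0.034],0],
  ],
)

```text
clock: 6.3
tool_pos: [0.4276, 0.2356, 0.149]
orientation: [179.9, 0.1, 14.5]
force: [0.5, 0.3, -0.9]
opening: 0.0302
gripper_force: 30.0
```

```bash
python3 -c "
from h import *
go(.427,.2367,.0755,14.4)"
```

```text
shift [-0.0002 -0.0017  0.0919] turn 0.0006 t 6.3
```

Request:
send_rows(
  deltas=[
    [[0,-0.001,0.03],0],
    [[0,-0.001,0.06],0],
    [[0,-0.001,0.08],0],
    [[0,-0.001,0.088],0],
    [[0,-0.001,0.091],0],
  ],
)

```text
clock: 6.72
tool_pos: [0.4278, 0.2343, 0.0761]
orientation: [179.9, 0.1, 14.3]
force: [-0.2, 0.2, -1.9]
opening: 0.0296
gripper_force: 30.0
```

```bash
python3 - <<'E'
from h import *
p=ctrl.snapshot("scene"); q=ctrl.snapshot("top")
o=ctrl.get_obs(); print(o["tool_pos"],o["orientation"])
D=(.619,.286,np.radians(14.4)); yw=np.radians(o["orientation"][2]); S=(*(o["tool_pos"][:2]-.0193*np.array([np.cos(yw),np.sin(yw)])),yw)
def c(p):
    k=4; b=cv2.resize(p["color"][:,:,::-1],None,fx=k,fy=k,interpolation=cv2.INTER_CUBIC)
    for parts,pose,z in((DOCK[:1],D,0),(SCR,S,o["tool_pos"][2]-.0732)):
        for B in parts: cv2.polylines(b,[cv2.convexHull((proj(p,place(B,pose,z))*k).astype(np.float32)).astype(int)],True,(0,255,0),1)
    u=(proj(p,[(.53,.26,.02)])[0]*k).astype(int); a=max(u[1]-250,0); e=max(u[0]-200,0); return b[a:a+500,e:e+400]
A=[c(p),c(q)]; h=min(a.shape[0] for a in A); cv2.imwrite("pics/pre.png",np.hstack([a[:h] for a in A]))
E
```

```text
[0.42839845 0.23524877 0.07733464] [1.79984044e+02 8.82460434e-03 1.43025953e+01]
```

View pics/pre.png

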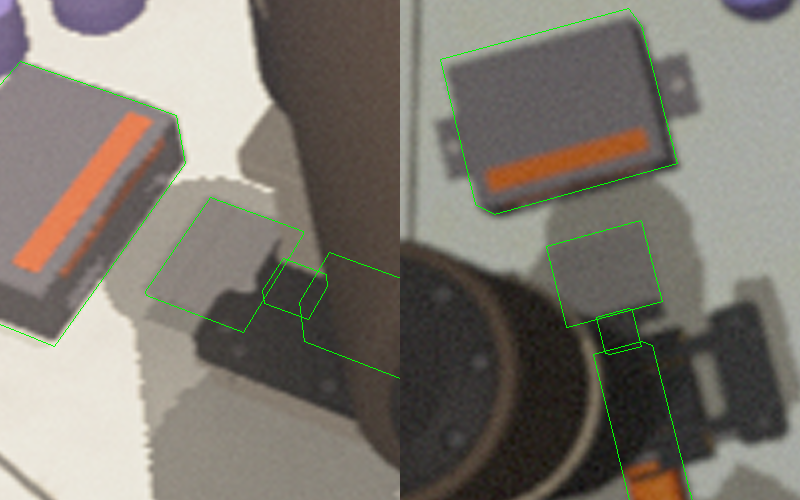

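The blade overlay matches in both views. It lines up with the slot, with its front edge 35 mm short of the mouth. Now I'll insert it.

Request:
send_rows(
  deltas=[
    [[0.015,-0.002,0.002],0],
    [[0.035,-0.002,0.002],0],
    [[0.055,-0.002,0.002],0],
    [[0.075,-0.002,0.002],0],
    [[0.09,-0.002,0.002],0],
  ],
)

```text
clock: 7.23
tool_pos: [0.4994, 0.2558, 0.0772]
orientation: [-179.9, -0.2, 14.3]
force: [0.4, 0.3, -0.6]
opening: 0.0295
gripper_force: 30.0
```

```bash
python3 -c "
from h import *
o=ctrl.get_obs();print(o['force'],o['tool_pos'])
go(.5336,.2641,.0752,14.4)"
```

```text
[ 0.42357824  0.27552439 -0.62951969] [0.49937258 0.25580673 0.07717805]
shift [0.044  0.0006 0.0026] turn -0.0007 t 7.2333
```

Request:
send_rows(
  deltas=[
    [[0.01,0,0.002],0],
    [[0.018,0,0.002],0],
    [[0.025,0,0.002],0],
    [[0.03,0,0.002],0],
    [[0.03,0,0.002],0],
  ],
)

```text
clock: 7.65
tool_pos: [0.5212, 0.2612, 0.0742]
orientation: [-180.0, -0.0, 14.3]
force: [0.2, 0.3, -1.0]
opening: 0.0301
gripper_force: 30.0
```

Request:
send_rows(
  deltas=[
    [[0.001,0,0],0],
    [[0.002,0,0],0],
    [[0.003,0,0],0],
    [[0.004,0,0],0],
    [[0.005,0,0],0],
  ],
)

```text
clock: 8.07
tool_pos: [0.5245, 0.262, 0.074]
orientation: [180.0, 0.0, 14.4]
force: [-0.2, 0.0, -1.4]
opening: 0.0298
gripper_force: 30.0
```

Request:
send_rows(
  deltas=[
    [[0.001,0,0],0],
    [[0.002,0,0],0],
    [[0.003,0,0],0],
    [[0.004,0,0],0],
    [[0.005,0,0],0],
  ],
)

```text
clock: 8.48
tool_pos: [0.5286, 0.263, 0.0739]
orientation: [180.0, 0.0, 14.3]
force: [-0.6, -0.4, -0.5]
opening: 0.03
gripper_force: 30.0
```

Request:
send_rows(
  deltas=[
    [[0.001,0,0],0],
    [[0.002,0,0],0],
    [[0.003,0,0],0],
    [[0.004,0,0],0],
    [[0.005,0,0],0],
  ],
)

```text
clock: 8.9
tool_pos: [0.5308, 0.2631, 0.0734]
orientation: [179.9, 0.2, 14.3]
force: [-9.8, -0.4, 1.9]
opening: 0.0298
gripper_force: 30.0
```

Request:
send_rows(
  deltas=[
    [[0.001,0,0],0],
    [[0.001,0,0],0],
    [[0.002,0,0],0],
    [[0.002,0,0],0],
    [[0.002,0,0],0],
  ],
)

```text
clock: 9.32
tool_pos: [0.5309, 0.263, 0.0732]
orientation: [179.9, 0.3, 14.3]
force: [-12.3, -0.1, 5.2]
opening: 0.03
gripper_force: 30.0
```

```bash
python3 - <<'E'
from h import *
o=ctrl.get_obs(); print(o["tool_pos"],o["force"],o["moment"])
A=[]
for n in("scene","top"):
    p=ctrl.snapshot(n); u=proj(p,[(.57,.275,.03)])[0].astype(int); a=max(u[1]-60,0); e=max(u[0]-50,0); A.append(cv2.resize(p["color"][a:a+120,e:e+100,::-1],(400,480),interpolation=cv2.INTER_CUBIC))
cv2.imwrite("pics/in.png",np.hstack(A))
E
```

```text
[0.53094571 0.26303769 0.07322475] [-12.34026467  -0.14268311   5.23379667] [0.14853513 4.61033498 0.11848546]
```

View pics/in.png

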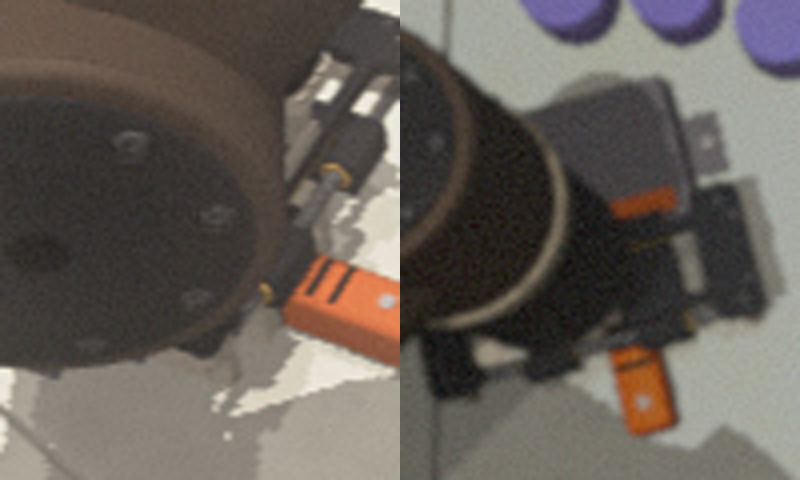

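The handle stopped against the dock at the expected position, with the force rising to 12 N. The top view shows the handle at crop pixels (645,400), in line with the dock. I'll release it and lift.

Request:
send_rows(
  deltas=[
    [[-0.001,0,0],0],
    [[-0.001,0,0],0],
    [[-0.001,0,0],0],
    [[-0.001,0,0],0],
    [[-0.001,0,0],0],
  ],
)

```text
clock: 9.83
tool_pos: [0.5308, 0.263, 0.0732]
orientation: [179.9, 0.3, 14.3]
force: [-10.0, 0.0, 2.1]
opening: 0.0297
gripper_force: 30.0
```

Request:
send_rows(
  deltas=[
    [[0,0,0],0],
    [[0,0,0],0],
    [[0,0,0],0],
    [[0,0,0],0],
    [[0,0,0],0],
  ],
  gripper=0.8,
)

```text
clock: 10.25
tool_pos: [0.5335, 0.2643, 0.0741]
orientation: [-180.0, -0.0, 14.3]
force: [-0.3, 0.1, 0.6]
opening: 0.0575
gripper_force: 0.0
```

Request:
send_rows(
  deltas=[
    [[0,0,0],0],
    [[0,0,0],0],
    [[0,0,0],0],
    [[0,0,0],0],
    [[0,0,0],0],
  ],
)

```text
clock: 10.67
tool_pos: [0.5332, 0.2642, 0.074]
orientation: [-180.0, -0.0, 14.3]
force: [0.4, -1.0, 0.1]
opening: 0.0701
gripper_force: 0.0
```

Request:
send_rows(
  deltas=[
    [[0,0,-0.04],0],
    [[0,0,-0.09],0],
    [[0,0,-0.14],0],
    [[0,0,-0.19],0],
    [[0,0,-0.2],0],
  ],
)

```text
clock: 11.08
tool_pos: [0.5355, 0.2656, 0.2416]
orientation: [-179.8, -0.6, 14.4]
force: [0.9, 0.4, 1.0]
opening: 0.0701
gripper_force: 0.0
```

Request:
send_rows(
  deltas=[
    [[-0.03,0.05,0],0],
    [[-0.06,0.1,0],0],
    [[-0.09,0.15,0],0],
    [[-0.1,0.2,0],0],
    [[-0.1,0.25,0],0],
  ],
)

```text
clock: 11.5
tool_pos: [0.5012, 0.0601, 0.2343]
orientation: [-180.0, -0.0, 14.4]
force: [0.9, 0.9, -1.1]
opening: 0.07
gripper_force: 0.0
```

Request:
send_rows(
  deltas=[
    [[0,0.05,0],0],
    [[0,0.1,0],0],
    [[0,0.15,0],0],
    [[0,0.2,0],0],
    [[0,0.2,0],0],
  ],
)

```text
clock: 11.92
tool_pos: [0.5435, -0.0986, 0.2336]
orientation: [179.9, 0.0, 14.1]
force: [0.9, 0.2, 0.4]
opening: 0.07
gripper_force: 0.0
```

```bash
python3 - <<'E'
from h import *
A=[]
for n in("scene","top"):
    p=ctrl.snapshot(n); print(n,"stripe",orange(p,(.63,.29,.038),.038,30),"handle",orange(p,(.5,.255,.032),.032,33))
    u=proj(p,[(.55,.27,.02)])[0].astype(int); a=max(u[1]-60,0); e=max(u[0]-50,0); A.append(cv2.resize(p["color"][a:a+120,e:e+100,::-1],(400,480),interpolation=cv2.INTER_CUBIC))
cv2.imwrite("pics/done.png",np.hstack(A)); print(ctrl.get_obs()["tool_pos"])
E
```

```text
scene stripe (265, array([0.587 , 0.2844]), array([580.5, 278.5]), array([32.4, 89. ]), 14.94, np.float64(106.53)) handle (737, array([0.5089, 0.2621]), array([508.4, 263.5]), array([118.6,  38.7]), 15.0, np.float64(-166.1))
top stripe (22, array([0.5748, 0.3207]), array([574.3, 320.9]), array([10.3,  9.8]), 1.04, np.float64(-146.68)) handle (38, array([0.4964, 0.2648]), array([493.4, 264.2]), array([43.2,  6.2]), 11.69, np.float64(-167.81))
[ 0.54259088 -0.09501661  0.23339722]
```

View pics/done.png

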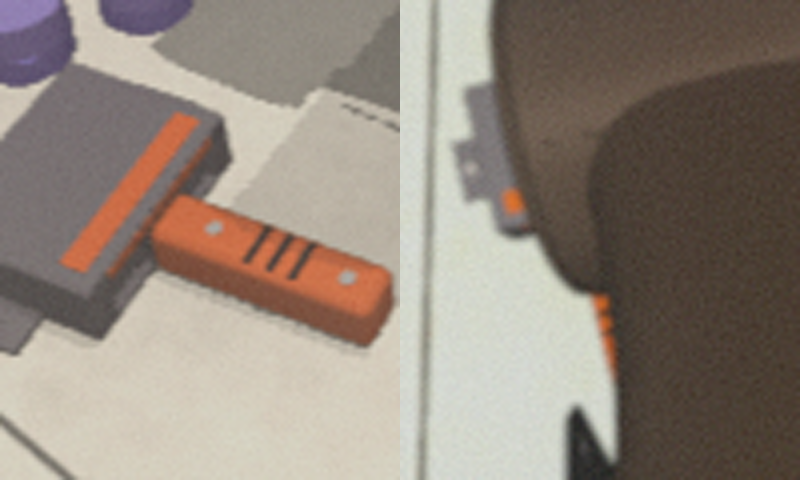

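The scene view shows the handle flush against the dock's front face at crop pixels (155,250). It lies flat and in line with the slot, and the arm is clear.

```bash
python3 -c "
from plant import ctrl
print(ctrl.close_job())"
```

```text
the job is handed in; nothing more can be done
None
```

The orange scraper is fully home in the dock's slot, flat, in line, handle against the front face and released; the blue scraper was not touched, and the job was handed in at about 12 s with no verdict returned.

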